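# Press the setting pot's sprung plate home

### The job

Take the broadest of the three wooden-handled pushers on the cork mat and press the sprung plate in the steel pot squarely down with it until the plate stops at the bottom; keep it pressed firmly but gently there for a good second, so that the plate stays fully home and level. Then stand the pusher back upright where you took it from, and leave everything else on the bench alone.

Things in the scene. Friction and masses are not known exactly. Their poses are not given: they have to be found in the camera images.
- tamper: The broadest of three pushers, loose, upright, 0.3 to 0.5 kg: flat round steel foot 58 mm diameter, 16 mm thick; steel neck 20 mm diameter from 24 to 46 mm up; round dark wooden handle 32 mm diameter from 46 to 102 mm up (its top). Origin: centre of the foot's flat underside, z up. Any of the three places in the row on the mat.
- tamper_grip (a point): Point on the broad pusher's axis inside its handle, 80 mm above the foot's underside.
- mat: Fixed cork mat, 110 mm (its x) by 250 mm (its y), 4 mm thick, on which the three pushers stand in a row along its y axis, 85 mm apart. Origin: centre of its underside, on the bench.
- pot: Fixed round dark steel pot, 104 mm diameter at the foot, 98 mm at the rim, 45 mm tall, with an upright bore of 66 mm diameter (wall 16 mm) that the broad foot enters with 4 mm to spare all round. Origin: centre of its underside, on the bench; z up. More than 20 N on the pot or its plate damages the swivel.
- platen_top (a point): Centre of the upper face of the sprung plate, a grooved aluminium disc, 61 mm diameter, in the pot's bore; z is its normal. At joint value 0 it lies 35 mm above the pot's underside (10 mm below the rim). It sits on a swivel with some drag, starts askew by up to 6.5 degrees, and takes the angle of whatever presses it: it does not level itself at the bottom.
- platen (a joint): How far the plate is pressed down, m; starts at 0 to 0.004. Its stop lies somewhere from 0.011 to 0.017, to be found by feel: moving it takes 6 to 10 N, at the stop the force climbs steeply. Pressed down, it stays by friction. To set it, press 14 to 18 N at the stop for a good second; under 12 N is too little, over 20 N too much.
- small_pusher: Bystander: pusher like the broad one, same handle and height, foot 36 mm diameter, standing on the mat. Origin: centre of its underside.
- mid_pusher: Bystander: the same with a foot of 44 mm diameter.
- tub: Bystander: clear tub with a lid, 88 mm diameter, 60 mm tall.
- jar: Bystander: white jar, 72 mm diameter, 75 mm tall.
- ring_cone: Bystander: upright steel ring cone on a 60 mm round wooden foot, 130 mm tall.
- ring: Bystander: brass finger ring lying flat, 23 mm diameter, 6 mm tall.
- file: Bystander: small file lying flat along its x, 175 mm long, 16 mm tall, wooden handle to -x.
- hammer: Bystander: small hammer lying flat, 200 mm long, 26 mm tall.
- anvil: Bystander: steel bench block, 70 x 70 x 30 mm.
- bench_pin: Bystander: flat wooden bench pin, 130 x 90 x 22 mm.

How it is judged:
By the outcome, as a careful person would: the job done as asked, in the order asked, and still so for the second after the job is handed in, with the robot touching nothing.
It also fails if it takes over 64 s, if anything falls off the work surface, if the arm or the gripper's body presses on something with over 40 N, if the wrist force passes 120 N, or if a joint passes its speed limit or range.

### The arm

A 7-joint arm with a two-finger parallel gripper is mounted at the origin on the work surface. World frame = base frame: x ahead of the robot, y to its left, z up, the work surface at z = 0. Lengths are in m, angles in rad, forces in N, time in s.
With the tool pointing down it reaches from about 0.4 to 0.85 m from the base axis. Payload 10.4 kg.
Tool frame: the origin (TCP) lies midway between the tips of the shut fingers; the grasp point (between the pads) lies 19 mm behind it; x points along the fingers, z is the direction in which the jaws open and shut, and the axes are right-handed (so a half turn about x gives the same grasp; the last joint's range is limited). The gripper opens to 87 mm and grips with 3 to 60 N. Pads are 19 mm wide; open, the fingers measure 117 mm over their backs; the gripper's body (75 mm by 190 mm) begins 51 mm behind the grasp point.
Start: joints at [-1.258, 0.332, -0.065, 1.46, 0.022, 1.35, -0.088], TCP at [0.206, 0.59, 0.223] pointing down, gripper open.
Joint ranges: [-2.6, 2.6], [-0.5, 2.12], [-1.47, 1.34], [0.16, 2.42], [-1.27, 4.41], [0.06, 2.06], [-2.6, 2.6]. Speed limits (rad/s): [2.22, 2.22, 2.79, 2.79, 3.14, 3.14, 3.14].

### API

Orientations are given as a unit quaternion [x, y, z, w].
In Python, from bench import read_state, camera, camera_params, close_job gives the robot as it stands.
- The arm moves only by the tool arm_command, never from a script. Its argument "targets" is a list of rows, each a list of 7 numbers: the closure in counts, from 0 (fully open) to 255 (shut), then the shift along the tool's x, y, z in mm, then the turn, a rotation vector about the tool's x, y, z in rad. A call has 1 to 10 rows; each row is the pose to reach, as a shift and turn from the pose commanded when the call began, along the tool's axes at that moment; what a row does not reach only later rows make up. A row lasts 1/10 s, in which the tool goes at most 50 mm and 8.59 degrees, less where a joint would pass 70% of its speed; a pose out of reach is approached as far as the arm can. A call with a gripper value outside its range is refused whole. The fingers move at their own pace and stop on an object; "newtons" is the grip in N (left out, the last holds). Time passes only in rows, so rows that repeat a pose let the fingers close. It gives the time, the measured TCP pose, the force and the opening at its end, in the units of the state.
- read_state(): the state, without advancing time (a new reading comes with each control period).
- camera(name): name is "scene" or "top" or "wrist"; returns the picture (400x640x3 uint8, red, green, blue); there is no depth.
- camera_params(name): a dict with "intrinsics" (3x3 intrinsics, pixels), "xyz" and "orientation" of the camera in the world; the wrist camera has in their place "mount" (4x4, takes a point from camera to tool coordinates, whose origin is the TCP and whose axes are the tool frame's). Camera axes: x right, y down, z forward; pixel columns grow to the right and rows downward; lengths in m; the calibration is good to about 2 mm. The wrist camera is an equidistant fisheye: a pixel r from the principal point sees the ray r / f radians off the axis. A picture is of the moment at which its call begins: read the wrist's pose just before it. camera_params takes no time and is no camera call.
- close_job(): hands the job in, once; it reports no verdict.
The state is a dict: "time": time; "joint_positions": joint angles; "joint_vel": joint speeds; "joint_torque": joint torques, N m; "ee_pos": TCP position; "eef_rot": TCP orientation; "ft_force": force on the tool from outside, world axes, zero at the start; "torque": the same for the moment, N m; "width": finger opening in m.
Only numpy, scipy, OpenCV 4.12 (cv2) and the standard library are available. Lean on these libraries where they do the work, as an engineer would, in place of code of your own. Each camera call takes 0.05 s, during which the arm holds its last target.

## Working session

There is one attempt and no reset: what is moved stays moved. The work goes in short steps, Python scripts to look and compute and a tool call to move; the robot and the scene stay as the last step left them, time stands still between calls to the robot, and variables do not carry over. Pictures are saved under pics/ and viewed, and the job is handed in when it is done.

Besides the shell and the picture viewer there is one more tool, called as name(argument=value, ...), one argument or row to a line, values as JSON. arm_command: Moves the arm, as the interface text tells. Its arguments: {"type":"object","properties":{"targets":{"type":"array"},"newtons":{"type":"number"}},"required":["targets"]}

```bash
mkdir -p pics; ls; python3 - <<'E'
from bench import *
import cv2,json
s=read_state();print(s)
for n in("scene","top","wrist"):
    p=camera_params(n);print(n,p)
    cv2.imwrite(f"pics/{n}0.png",camera(n)[:,:,::-1])
E
```

```text
pics
{'time': 0.0, 'joint_positions': array([-1.2576101 ,  0.33286867, -0.06470363,  1.46094465,  0.02157452,
        1.34990672, -0.08852766]), 'joint_vel': array([ 1.48059191e-04,  2.01897200e-04,  5.71049470e-04,  4.28793817e-04,
       -2.88447967e-04, -4.04354922e-05,  1.07279966e-03]), 'joint_torque': array([-4.46688352e-05, -6.23234868e+01,  2.48399185e-02, -3.89913619e+01,
       -6.13210606e-02,  3.94326006e-02,  1.62600163e-04]), 'ee_pos': array([0.20581095, 0.58972507, 0.22175436]), 'eef_rot': array([-0.40971927,  0.5769284 ,  0.40910903,  0.57611938]), 'ft_force': array([-0.25346408, -0.72647562, -0.15702662]), 'torque': array([0.05252126, 0.03938609, 0.02989002]), 'width': 0.08690626997567494}
scene {'intrinsics': array([[490.88758056,   0.        , 318.77312733],
       [  0.        , 490.88758056, 200.91713255],
       [  0.        ,   0.        ,   1.        ]]), 'xyz': array([1.0823401 , 0.46600142, 1.19691018]), 'orientation': array([ 0.38227512,  0.88337211, -0.2464621 , -0.11303041])}
top {'intrinsics': array([[426.57521452,   0.        , 321.5235479 ],
       [  0.        , 426.57521452, 192.21298867],
       [  0.        ,   0.        ,   1.        ]]), 'xyz': array([0.44542019, 0.00345884, 1.12554577]), 'orientation': array([ 0.70795788, -0.70291235,  0.04216455, -0.05414805])}
wrist {'intrinsics': array([[309.70691629,   0.        , 319.7943536 ],
       [  0.        , 309.70691629, 201.25721452],
       [  0.        ,   0.        ,   1.        ]]), 'mount': array([[ 6.28344855e-04, -2.89311990e-01,  9.57234651e-01,
        -1.62360566e-01],
       [ 3.94903216e-04, -9.57234694e-01, -2.89312262e-01,
         7.90638624e-02],
       [ 9.99999725e-01,  5.59802913e-04, -4.87223260e-04,
        -9.22455086e-05],
       [ 0.00000000e+00,  0.00000000e+00,  0.00000000e+00,
         1.00000000e+00]])}
```

View pics/scene0.png

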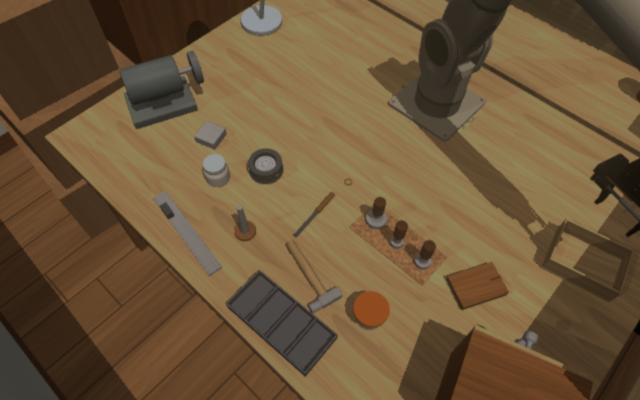

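View pics/top0.png

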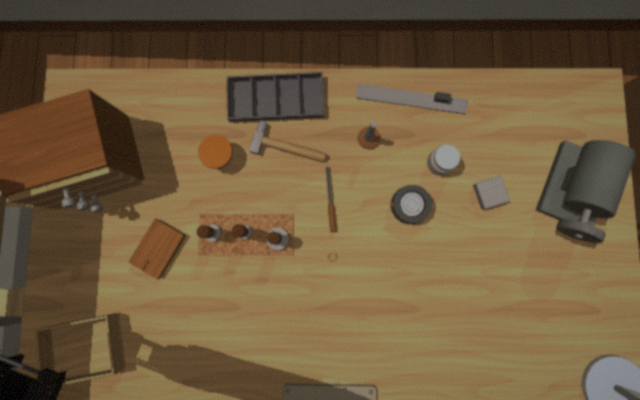

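View pics/wrist0.png

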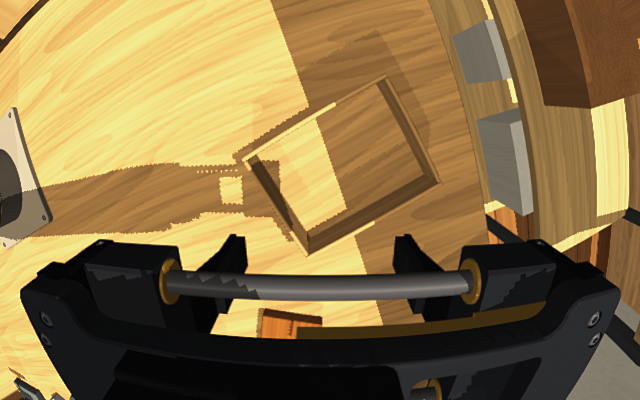

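```bash
cat > h.py <<'E'
from bench import *
import numpy as np, cv2
from scipy.spatial.transform import Rotation as R
def ray(n,uv,st=None):
    p=camera_params(n);K=p["intrinsics"]
    x=(uv[0]-K[0,2])/K[0,0];y=(uv[1]-K[1,2])/K[1,1]
    if n=="wrist":
        r=np.hypot(x,y);s=np.sin(r)/r if r>1e-9 else 1
        d=np.array([x*s,y*s,np.cos(r)]);M=p["mount"]
        Rt=R.from_quat(st["eef_rot"]).as_matrix()
        return Rt@M[:3,3]+st["ee_pos"],Rt@M[:3,:3]@d
    d=np.array([x,y,1.]);return np.array(p["xyz"]),R.from_quat(p["orientation"]).as_matrix()@d
def plane(n,uv,z,st=None):
    o,d=ray(n,uv,st);return o+d*(z-o[2])/d[2]
def proj(n,P,st=None):
    p=camera_params(n);K=p["intrinsics"]
    if n=="wrist":
        Rt=R.from_quat(st["eef_rot"]).as_matrix();M=p["mount"]
        q=Rt.T@(np.array(P)-st["ee_pos"]);c=M[:3,:3].T@(q-M[:3,3])
        th=np.arctan2(np.hypot(c[0],c[1]),c[2]);a=np.arctan2(c[1],c[0])
        return K[0,2]+K[0,0]*th*np.cos(a),K[1,2]+K[1,1]*th*np.sin(a)
    c=R.from_quat(p["orientation"]).as_matrix().T@(np.array(P)-p["xyz"])
    return K[0,2]+K[0,0]*c[0]/c[2],K[1,2]+K[1,1]*c[1]/c[2]
E
python3 - <<'E'
from h import *
a=cv2.imread("pics/top0.png");b=cv2.imread("pics/scene0.png")
A=cv2.resize(a[190:270,185:345],None,fx=5,fy=5,interpolation=cv2.INTER_CUBIC)
B=cv2.resize(b[185:285,335:455],None,fx=6,fy=6,interpolation=cv2.INTER_CUBIC)
C=np.hstack([cv2.resize(a[170:240,375:445],None,fx=5,fy=5,interpolation=cv2.INTER_CUBIC),cv2.resize(b[130:200,230:300],None,fx=5,fy=5,interpolation=cv2.INTER_CUBIC)])
for n,i in zip("ABC",(A,B,C)): cv2.imwrite(f"pics/crop{n}.png",np.clip(i.astype(float)*1.8,0,255).astype(np.uint8))
for n,uv in (("top",(208,233)),("top",(243,231)),("top",(277,239)),("scene",(377,203)),("scene",(400,227)),("scene",(428,246))): print(n,plane(n,uv,.1))
print(plane("top",(199,214),.004),plane("top",(294,214),.004),plane("top",(199,255),.004),plane("top",(294,255),.004))
print(plane("top",(412,204),.045),plane("scene",(265,165),.045))
E
```

```text
top [0.48534227 0.29382137 0.1       ]
top [0.49077403 0.20950642 0.1       ]
top [0.47229086 0.12718075 0.1       ]
scene [0.48314454 0.13222741 0.1       ]
scene [0.49810027 0.22024705 0.1       ]
scene [0.49259273 0.30421866 0.1       ]
[0.53901211 0.34717953 0.004     ] [0.54074226 0.0953014  0.004     ] [0.43162595 0.34207541 0.004     ] [0.43372272 0.09347581 0.004     ]
[ 0.56476093 -0.20752987  0.045     ] [ 0.57593016 -0.20028772  0.045     ]
```

View pics/cropA.png

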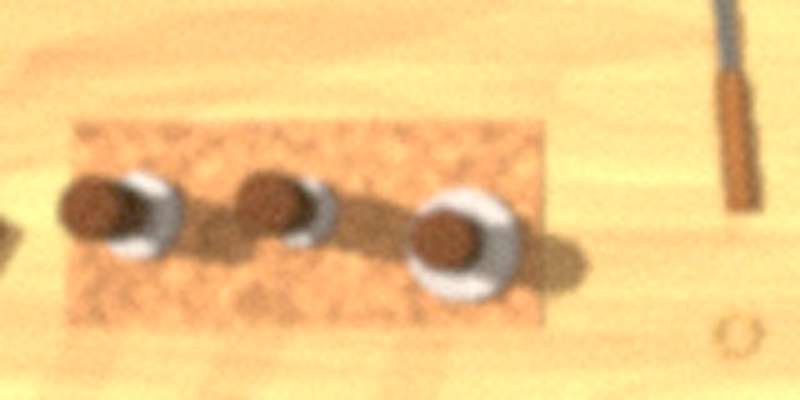

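View pics/cropB.png

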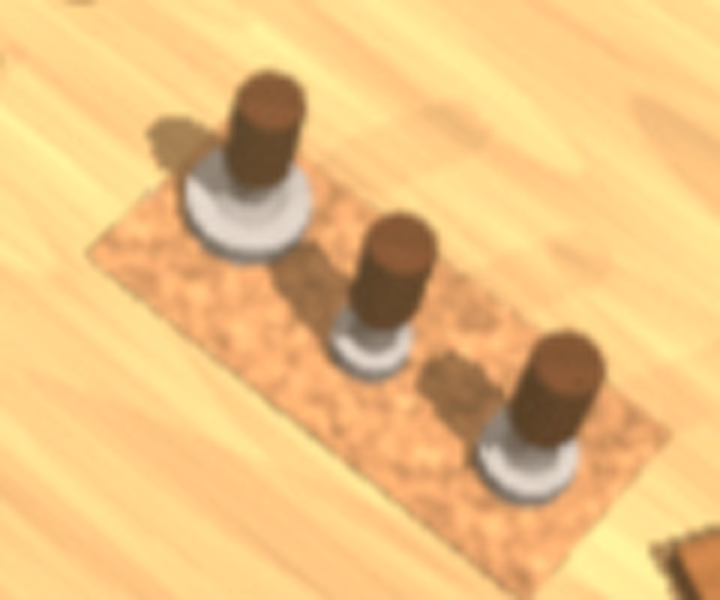

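View pics/cropC.png

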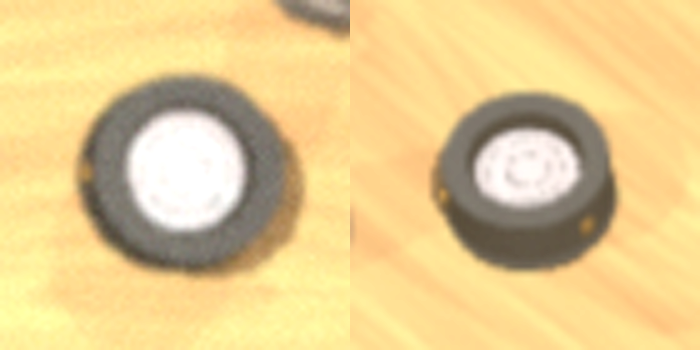

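```bash
python3 - <<'E'
from h import *
st=read_state()
Rt=R.from_quat(st["eef_rot"]).as_matrix();print(np.round(Rt,3))
# pixel picks from crops -> image pixels
def A(u,v): return (185+(u+.5)/5-.5,190+(v+.5)/5-.5)
def B(u,v): return (335+(u+.5)/6-.5,185+(v+.5)/6-.5)
def Ct(u,v): return (375+(u+.5)/5-.5,170+(v+.5)/5-.5)
def Cs(u,v): return (230+(u-350+.5)/5-.5,130+(v+.5)/5-.5)
print("handle top", plane("top",A(443,240),.106), plane("scene",B(270,98),.106))
print("foot top", plane("top",A(464,244),.018), plane("scene",B(249,203),.018))
print("pot rim", plane("top",Ct(183,168),.045), plane("scene",Cs(526,158),.045))
print("plate", plane("top",Ct(186,170),.034), plane("scene",Cs(527,166),.034))
E
```

```text
[[-0.    -0.944  0.329]
 [-0.001  0.329  0.944]
 [-1.     0.    -0.001]]
handle top [0.47537898 0.13560136 0.106     ] [0.47686265 0.13490821 0.106     ]
foot top [0.4759908  0.13607126 0.018     ] [0.47858426 0.13713256 0.018     ]
pot rim [ 0.56679088 -0.20554707  0.045     ] [ 0.56700275 -0.21045947  0.045     ]
plate [ 0.56700429 -0.20918763  0.034     ] [ 0.56565564 -0.21233883  0.034     ]
```

arm_command(
  targets=[
    [0, -15, -40, -34, 0.12, 0, 0],
    [0, -30, -80, -68, 0.24, 0, 0],
    [0, -30, -120, -102, 0.37, 0, 0],
    [0, -30, -160, -136, 0.49, 0, 0],
    [0, -30, -200, -170, 0.62, 0, 0],
    [0, -30, -240, -204, 0.74, 0, 0],
    [0, -30, -280, -238, 0.87, 0, 0],
    [0, -30, -320, -270, 0.99, 0, 0],
    [0, -30, -355, -300, 1.11, 0, 0],
    [0, -30, -385, -325, 1.2, 0, 0],
  ],
)

```text
time: 1.15
ee_pos: [0.4589, 0.1611, 0.2526]
eef_rot: [-0.011, 0.707, 0.011, 0.707]
ft_force: [0.7, 0.4, -0.2]
width: 0.0869
```

arm_command(
  targets=[
    [0, 0, -14, 8, 0.015, 0, 0],
    [0, 0, -26, 17, 0.031, 0, 0],
    [0, 0, -26, 17, 0.031, 0, 0],
    [0, 0, -26, 17, 0.031, 0, 0],
  ],
)

```text
time: 1.55
ee_pos: [0.4758, 0.1391, 0.2523]
eef_rot: [-0.002, 0.707, 0.002, 0.707]
ft_force: [-0.5, 1.1, 0.5]
width: 0.0866
```

```bash
python3 - <<'E'
from h import *
import pickle
st=read_state();im=camera("wrist");pickle.dump((st,im),open("w1.pkl","wb"))
Rt=R.from_quat(st["eef_rot"]).as_matrix();print(np.round(Rt,4),st["ee_pos"],st["ft_force"])
print([np.round(proj("wrist",(.476,.1355,z),st),1) for z in(.106,.02,.004)], proj("wrist",st["ee_pos"],st))
cv2.imwrite("pics/w1.png",im[:,:,::-1])
E
```

```text
[[-6.0e-04 -6.3e-03  1.0e+00]
 [ 1.0e-04  1.0e+00  6.3e-03]
 [-1.0e+00  1.0e-04 -6.0e-04]] [0.47575045 0.13906054 0.25229999] [-0.54130304  1.11420077  0.49800564]
[array([319.6, 191.5]), array([319.7, 174.4]), array([319.7, 171.9])] (np.float64(319.02260462280003), np.float64(250.92571498274805))
```

View pics/w1.png

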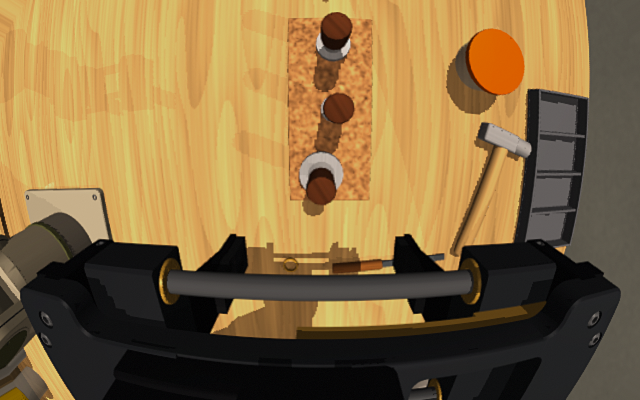

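```bash
python3 - <<'E'
from h import *
import pickle
st,im=pickle.load(open("w1.pkl","rb"))
c=cv2.resize(im[140:215,280:380,::-1],None,fx=7,fy=7,interpolation=cv2.INTER_CUBIC)
cv2.imwrite("pics/w1c.png",c)
hsv=cv2.cvtColor(im,cv2.COLOR_RGB2HSV)
sub=im[150:200,298:346]
m=((hsv[...,1]<60)&(hsv[...,2]>90)).astype(np.uint8)
print("steel"); 
n,l,s,cc=cv2.connectedComponentsWithStats(m[145:210,290:360])
for i in range(1,n):
    if s[i,4]>50: print(s[i],cc[i])
d=((im.max(2)<130)&(im[...,0]>im[...,2]+15)).astype(np.uint8)
n,l,s,cc=cv2.connectedComponentsWithStats(d[145:215,290:360])
for i in range(1,n):
    if s[i,4]>50: print(s[i],cc[i])
E
```

```text
steel
[  9   7  44  37 841] [30.76813317 21.80618312]
[ 24   0  24  10 147] [35.16326531  3.2585034 ]
[  14   22   33   48 1131] [29.16622458 44.94252874]
```

View pics/w1c.png

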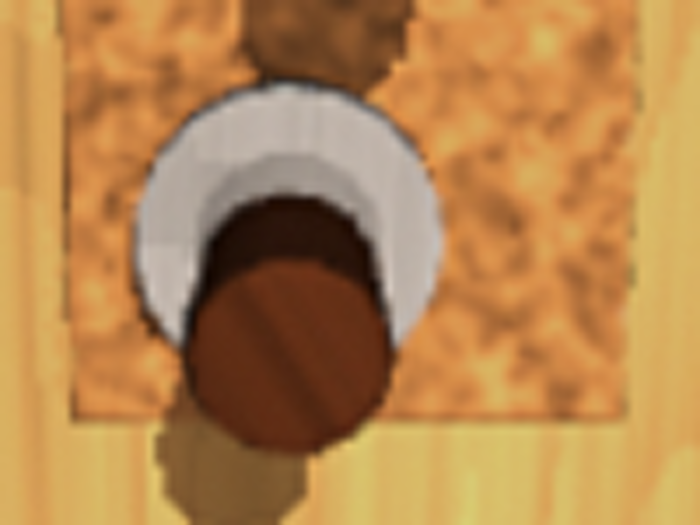

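```bash
python3 - <<'E'
from h import *
import pickle
st,im=pickle.load(open("w1.pkl","rb"))
print(plane("wrist",(320.8,190.4),.106,st),plane("wrist",(321.1,172.4),.02,st))
# foot edges check
for u,v in((280+138/7,140+235/7),(280+444/7,140+235/7),(280+291/7,140+83/7)): print(plane("wrist",(u-.4,v-.4),.02,st))
for u,v in((72,415),(622,415)): print("mat",plane("wrist",(280+u/7-.4,140+v/7-.4),.004,st))
E
```

```text
[0.47718661 0.136658   0.106     ] [0.47779751 0.13810892 0.02      ]
[0.44946137 0.13694518 0.02      ]
[0.50634988 0.13734966 0.02      ]
[0.47767982 0.16556415 0.02      ]
mat [0.43490095 0.09726131 0.004     ]
mat [0.54417845 0.09803025 0.004     ]
```

arm_command(
  targets=[
    [0, 0, -40, 11, 0, 0, 0],
    [0, 0, -85, 23, 0, 0, 0],
    [0, 0, -130, 35, 0, 0, 0],
    [0, 0, -175, 47, 0, 0, 0],
    [0, 0, -220, 58, 0, 0, 0],
    [0, 0, -265, 70, 0, 0, 0],
    [0, 0, -305, 81, 0, 0, 0],
    [0, 0, -335, 89, 0, 0, 0],
    [0, 0, -345, 92, 0, 0, 0],
    [0, 0, -345, 92, 0, 0, 0],
  ],
)

```text
time: 2.6
ee_pos: [0.5698, -0.2069, 0.252]
eef_rot: [-0.001, 0.707, 0.001, 0.707]
ft_force: [-0.3, 0.3, -0.2]
width: 0.087
```

arm_command(
  targets=[
    [0, 0, 0, 0, 0, 0, 0],
    [0, 0, 0, 0, 0, 0, 0],
  ],
)

```text
time: 2.8
ee_pos: [0.57, -0.2046, 0.2525]
eef_rot: [-0.002, 0.707, 0.003, 0.707]
ft_force: [-0.7, -0.3, -0.6]
width: 0.0872
```

```bash
python3 - <<'E'
from h import *
import pickle
st=read_state();im=camera("wrist");pickle.dump((st,im),open("w2.pkl","wb"))
print(st["ee_pos"],R.from_quat(st["eef_rot"]).as_matrix().round(4))
u,v=map(int,proj("wrist",(.567,-.209,.045),st));print(u,v)
c=cv2.resize(im[v-50:v+50,u-60:u+60,::-1],None,fx=6,fy=6,interpolation=cv2.INTER_CUBIC)
cv2.imwrite("pics/w2.png",im[:,:,::-1]);cv2.imwrite("pics/w2c.png",c)
E
```

```text
[ 0.57000345 -0.20460733  0.25251098] [[ 1.0e-04 -7.0e-03  1.0e+00]
 [ 1.3e-03  1.0e+00  7.0e-03]
 [-1.0e+00  1.3e-03  1.0e-04]]
316 179
```

View pics/w2.png

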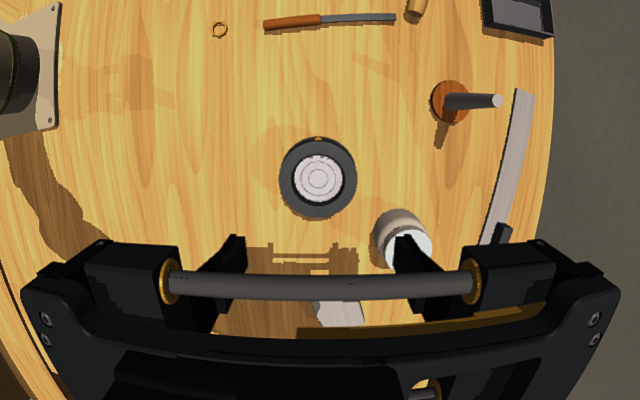

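View pics/w2c.png

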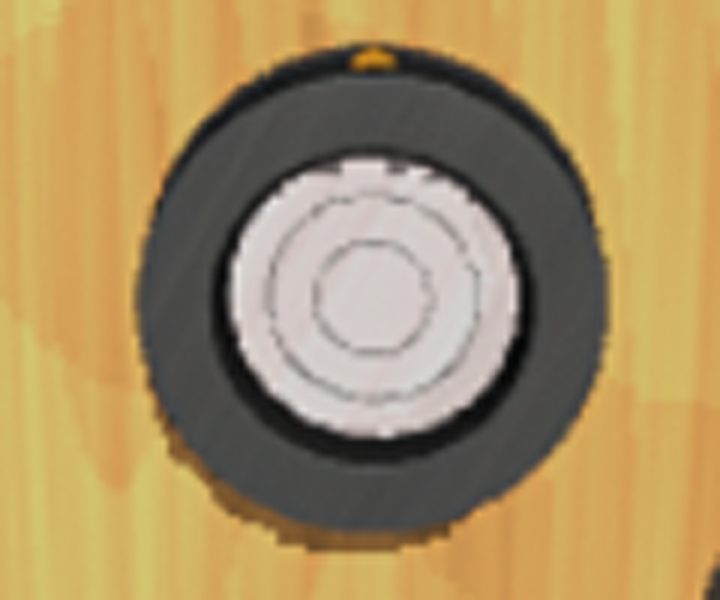

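```bash
python3 - <<'E'
from h import *
import pickle
st,im=pickle.load(open("w2.pkl","rb"))
s0=read_state()
o=(316-60,179-50)
f=lambda u,v:(o[0]+u/6-.42,o[1]+v/6-.42)
print("rim",plane("wrist",f(373.5,301),.045,st),"bore",plane("wrist",f(373,306.5),.045,st))
for a in((140,301),(607,301),(373,70),(373,532),(213,306),(533,306),(373,150),(373,463)): print(plane("wrist",f(*a),.045,st)[:2])
print("plate",plane("wrist",f(374,297),.034,st),"groove",plane("wrist",f(373,297),.034,st))
for i in range(4): camera("scene"); print(read_state()["ee_pos"],read_state()["ft_force"])
for cam in("top",):
    g=camera(cam); u,v=412,204
    c=cv2.resize(g[v-35:v+35,u-35:u+35,::-1],None,fx=8,fy=8,interpolation=cv2.INTER_CUBIC);cv2.imwrite("pics/t2c.png",np.clip(c*1.8,0,255).astype(np.uint8))
E
```

```text
rim [ 0.56814309 -0.20823331  0.045     ] bore [ 0.56804785 -0.20938451  0.045     ]
[ 0.52026429 -0.20842029]
[ 0.61594843 -0.2077481 ]
[ 0.56775388 -0.1610141 ]
[ 0.56831825 -0.25816689]
[ 0.53531489 -0.20944236]
[ 0.60074381 -0.20898279]
[ 0.56785502 -0.17716478]
[ 0.56823609 -0.24286089]
plate [ 0.56819323 -0.20983042  0.034     ] groove [ 0.56798344 -0.20983189  0.034     ]
[ 0.56991312 -0.20526252  0.25266638] [ 0.05046269 -0.20195856  0.62091514]
[ 0.56983849 -0.20563819  0.25268407] [-0.43988836 -0.90230559 -0.36495037]
[ 0.56980283 -0.20596566  0.25271472] [-0.24948877 -0.08166174 -0.11482215]
[ 0.56975172 -0.20624193  0.25269603] [ 0.5843908   0.06125357 -1.10688005]
```

arm_command(
  targets=[
    [0, 0, 40, -11, 0, 0, 0],
    [0, 0, 85, -23, 0, 0, 0],
    [0, 0, 130, -35, 0, 0, 0],
    [0, 0, 175, -47, 0, 0, 0],
    [0, 0, 220, -58, 0, 0, 0],
    [0, 0, 265, -70, 0, 0, 0],
    [0, 0, 305, -81, 0, 0, 0],
    [0, 10, 330, -87, 0, 0, 0],
    [0, 25, 343, -90, 0, 0, 0],
    [0, 50, 344, -90, 0, 0, 0],
  ],
)

```text
time: 4.1
ee_pos: [0.4783, 0.1395, 0.2031]
eef_rot: [-0.002, 0.706, 0.003, 0.708]
ft_force: [0.3, -0.2, -0.5]
width: 0.087
```

arm_command(
  targets=[
    [0, 10, 0, 0, 0, 0, 0],
    [0, 20, 0, 0, 0, 0, 0],
    [0, 20, 0, 0, 0, 0, 0],
    [0, 20, 0, 0, 0, 0, 0],
    [0, 20, 0, 0, 0, 0, 0],
  ],
)

```text
time: 4.6
ee_pos: [0.4788, 0.1366, 0.1834]
eef_rot: [-0.001, 0.707, 0.001, 0.708]
ft_force: [-0.1, 0.7, -0.3]
width: 0.0871
```

```bash
python3 - <<'E'
from h import *
import pickle
st=read_state();im=camera("wrist");pickle.dump((st,im),open("w3.pkl","wb"))
print(st["ee_pos"],R.from_quat(st["eef_rot"]).as_matrix().round(4))
print(proj("wrist",(.477,.1365,.106),st),proj("wrist",st["ee_pos"],st))
cv2.imwrite("pics/w3.png",im[:,:,::-1])
E
```

```text
[0.47884099 0.13660479 0.18342261] [[ 1.2e-03 -3.4e-03  1.0e+00]
 [ 7.0e-04  1.0e+00  3.4e-03]
 [-1.0e+00  7.0e-04  1.2e-03]]
(np.float64(316.8537296199653), np.float64(209.32303087167398)) (np.float64(319.0197684002036), np.float64(250.92883866984008))
```

View pics/w3.png

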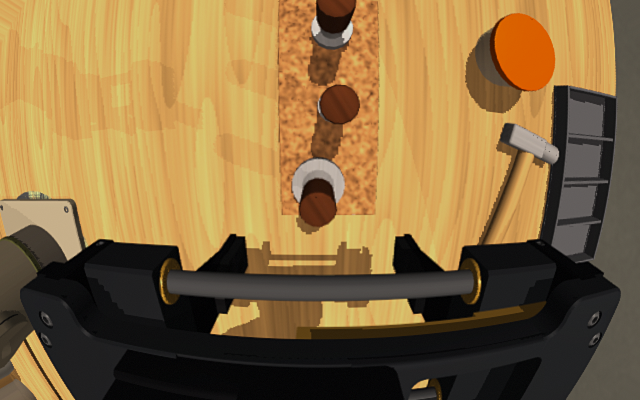

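arm_command(
  targets=[
    [0, 20, 0, -1.6, 0, 0, 0],
    [0, 40, 0, -1.6, 0, 0, 0],
    [0, 60, 0, -1.6, 0, 0, 0],
    [0, 80, 0, -1.6, 0, 0, 0],
    [0, 98, 0, -1.6, 0, 0, 0],
    [0, 110, 0, -1.6, 0, 0, 0],
    [0, 118, 0, -1.6, 0, 0, 0],
    [0, 118, 0, -1.6, 0, 0, 0],
    [0, 118, 0, -1.6, 0, 0, 0],
    [0, 118, 0, -1.6, 0, 0, 0],
  ],
)

```text
time: 5.65
ee_pos: [0.4773, 0.1369, 0.0653]
eef_rot: [-0.001, 0.707, 0.002, 0.708]
ft_force: [0.1, -1.2, 0.1]
width: 0.0869
```

```bash
python3 - <<'E'
from h import *
st=read_state();im=camera("wrist")
print(st["ee_pos"],st["ft_force"],R.from_quat(st["eef_rot"]).as_matrix().round(4))
g=camera("top");s=camera("scene")
cv2.imwrite("pics/w4.png",im[:,:,::-1])
c=np.hstack([cv2.resize(x[a:a+80,b:b+80,::-1],None,fx=5,fy=5) for x,a,b in((g,200,235),(s,165,335))])
cv2.imwrite("pics/c4.png",np.clip(c*1.7,0,255).astype(np.uint8))
E
```

```text
[0.47725765 0.1368994  0.06533674] [ 0.11416915 -1.20076066  0.05173987] [[ 1.2e-03 -4.0e-03  1.0e+00]
 [ 8.0e-04  1.0e+00  4.0e-03]
 [-1.0e+00  8.0e-04  1.2e-03]]
```

View pics/w4.png

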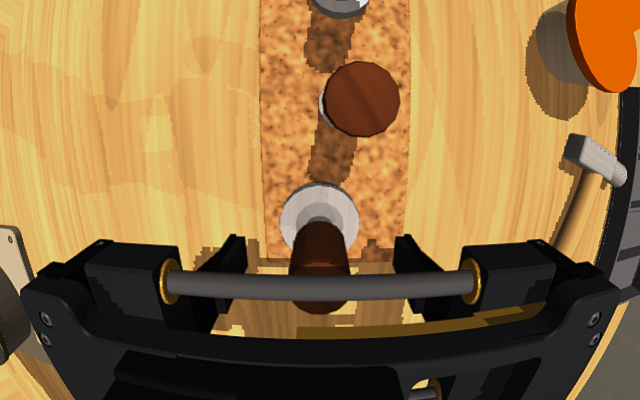

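arm_command(
  targets=[
    [100, 0, 0, 0, 0, 0, 0],
    [140, 0, 0, 0, 0, 0, 0],
    [150, 0, 0, 0, 0, 0, 0],
    [155, 0, 0, 0, 0, 0, 0],
    [160, 0, 0, 0, 0, 0, 0],
    [165, 0, 0, 0, 0, 0, 0],
    [175, 0, 0, 0, 0, 0, 0],
    [255, 0, 0, 0, 0, 0, 0],
    [255, 0, 0, 0, 0, 0, 0],
    [255, 0, 0, 0, 0, 0, 0],
  ],
  newtons=45,
)

```text
time: 6.8
ee_pos: [0.4767, 0.1367, 0.0645]
eef_rot: [-0.001, 0.707, 0.001, 0.707]
ft_force: [-0.0, 0.8, -1.6]
width: 0.0309
```

```bash
python3 - <<'E'
from h import *
st=read_state();im=camera("wrist")
print(st["width"],st["ee_pos"],st["ft_force"],st["torque"],R.from_quat(st["eef_rot"]).as_matrix().round(4))
cv2.imwrite("pics/w5.png",im[:,:,::-1])
E
```

```text
0.030948002937713354 [0.47669383 0.13668589 0.06451174] [-0.02674333  0.78491497 -1.64545048] [-0.05527386 -0.1140452  -0.0411833 ] [[ 0.e+00 -4.e-03  1.e+00]
 [ 1.e-04  1.e+00  4.e-03]
 [-1.e+00  1.e-04  0.e+00]]
```

View pics/w5.png

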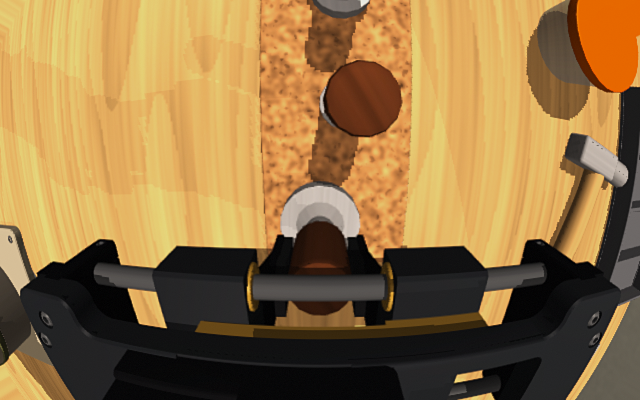

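arm_command(
  targets=[
    [255, -5, 0, 0, 0, 0, 0],
    [255, -15, 0, 0, 0, 0, 0],
    [255, -30, 0, 0, 0, 0, 0],
    [255, -45, 0, 0, 0, 0, 0],
    [255, -60, 0, 0, 0, 0, 0],
    [255, -75, 0, 0, 0, 0, 0],
    [255, -85, 0, 0, 0, 0, 0],
    [255, -90, 0, 0, 0, 0, 0],
    [255, -90, 0, 0, 0, 0, 0],
    [255, -90, 0, 0, 0, 0, 0],
  ],
)

```text
time: 7.85
ee_pos: [0.4764, 0.1366, 0.1541]
eef_rot: [-0.002, 0.707, 0.001, 0.707]
ft_force: [-0.2, -0.5, -3.3]
width: 0.0312
```

```bash
python3 - <<'E'
from h import *
st=read_state();im=camera("wrist");s=camera("scene")
print(st["width"],st["ee_pos"],st["ft_force"],st["torque"],R.from_quat(st["eef_rot"]).as_matrix().round(4))
c=np.hstack([cv2.resize(im[180:330,240:400,::-1],None,fx=2.5,fy=2.5),np.clip(cv2.resize(s[150:225,330:410,::-1],None,fx=5,fy=5)*1.7,0,255)])
cv2.imwrite("pics/w6.png",c)
E
```

```text
0.03123332349418837 [0.47635009 0.13659399 0.15406111] [-0.22848658 -0.48409254 -3.28400195] [-0.08322186  0.06335671 -0.00966859] [[-7.0e-04 -4.1e-03  1.0e+00]
 [-2.0e-04  1.0e+00  4.1e-03]
 [-1.0e+00 -2.0e-04 -7.0e-04]][ WARN:0@2.873] global loadsave.cpp:1063 imwrite_ Unsupported depth image for selected encoder is fallbacked to CV_8U.
```

View pics/w6.png

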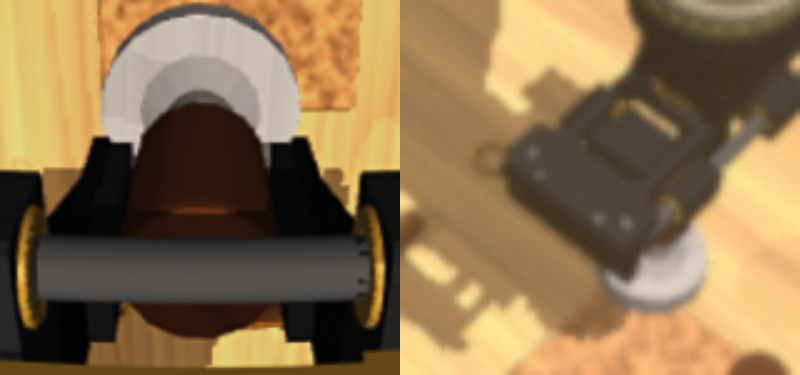

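arm_command(
  targets=[
    [255, 0, -12, 3, 0, 0, 0],
    [255, 0, -40, 10, 0, 0, 0],
    [255, 0, -80, 20, 0, 0, 0],
    [255, 0, -125, 32, 0, 0, 0],
    [255, 0, -170, 44, 0, 0, 0],
    [255, 0, -215, 56, 0, 0, 0],
    [255, 0, -260, 68, 0, 0, 0],
    [255, 0, -300, 78, 0, 0, 0],
    [255, 0, -328, 85, 0, 0, 0],
    [255, 0, -342, 89, 0, 0, 0],
  ],
)

```text
time: 8.95
ee_pos: [0.5662, -0.2094, 0.1542]
eef_rot: [-0.001, 0.707, -0.001, 0.707]
ft_force: [1.2, 0.3, -3.2]
width: 0.0312
```

arm_command(
  targets=[
    [255, 0, -4, 1, 0, 0, 0],
    [255, 0, -4, 1, 0, 0, 0],
    [255, 0, -4, 1, 0, 0, 0],
    [255, 0, -4, 1, 0, 0, 0],
    [255, 0, -4, 1, 0, 0, 0],
    [255, 0, -4, 1, 0, 0, 0],
  ],
)

```text
time: 9.55
ee_pos: [0.5682, -0.2082, 0.1546]
eef_rot: [-0.002, 0.707, 0.002, 0.707]
ft_force: [0.7, 0.0, -4.1]
width: 0.0308
```

```bash
python3 - <<'E'
from h import *
im=camera("wrist");st=read_state();g=camera("top");s=camera("scene")
print(st["width"],st["ee_pos"],st["ft_force"],st["torque"],R.from_quat(st["eef_rot"]).as_matrix().round(4))
c=np.hstack([cv2.resize(im[150:310,240:400,::-1],None,fx=2.5,fy=2.5),np.clip(cv2.resize(s[115:195,220:300,::-1],None,fx=5,fy=5)*1.7,0,255).astype(np.uint8)])
cv2.imwrite("pics/w7.png",c)
E
```

```text
0.0313669993017056 [ 0.56816495 -0.20844112  0.15462126] [ 0.10824811 -0.12527037 -2.16730815] [-0.04108344  0.05954152  0.01972268] [[ 2.0e-04 -4.7e-03  1.0e+00]
 [ 3.0e-04  1.0e+00  4.7e-03]
 [-1.0e+00  3.0e-04  2.0e-04]]
```

View pics/w7.png

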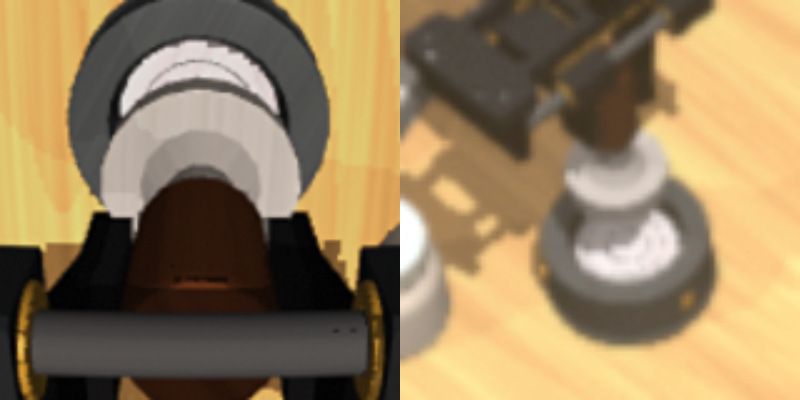

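arm_command(
  targets=[
    [255, 10, 0, 0, 0, 0, 0],
    [255, 20, 0, 0, 0, 0, 0],
    [255, 30, 0, 0, 0, 0, 0],
    [255, 38, 0, 0, 0, 0, 0],
    [255, 42, 0, 0, 0, 0, 0],
    [255, 42, 0, 0, 0, 0, 0],
    [255, 42, 0, 0, 0, 0, 0],
    [255, 42, 0, 0, 0, 0, 0],
  ],
)

```text
time: 10.5
ee_pos: [0.5683, -0.2091, 0.113]
eef_rot: [-0.001, 0.707, 0.001, 0.707]
ft_force: [0.3, -0.2, -2.8]
width: 0.0315
```

```bash
python3 - <<'E'
from h import *
im=camera("wrist");st=read_state();g=camera("top");s=camera("scene")
print(st["width"],st["ee_pos"],st["ft_force"],st["torque"],R.from_quat(st["eef_rot"]).as_matrix().round(4))
c=np.hstack([cv2.resize(im[150:310,240:400,::-1],None,fx=2.5,fy=2.5,interpolation=cv2.INTER_CUBIC),np.clip(cv2.resize(s[125:205,220:300,::-1],None,fx=5,fy=5,interpolation=cv2.INTER_CUBIC)*1.7,0,255).astype(np.uint8)])
cv2.imwrite("pics/w8.png",c)
P=np.array([.568,-.2095,.045]);th=np.linspace(0,2*np.pi,9)
E
```

```text
0.03131533565315061 [ 0.56834934 -0.20908319  0.11297692] [ 0.0944816  -0.39718242 -2.7718425 ] [-0.04093071  0.0415145  -0.00674411] [[ 8.e-04 -4.e-03  1.e+00]
 [-1.e-04  1.e+00  4.e-03]
 [-1.e+00 -1.e-04  8.e-04]]
```

View pics/w8.png

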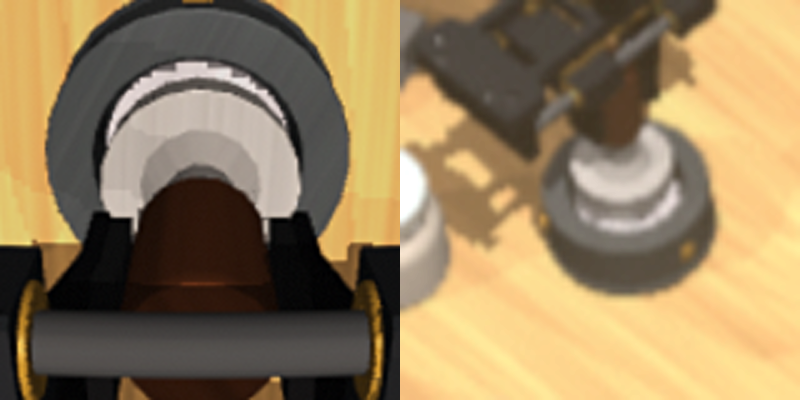

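```bash
python3 - <<'E'
from h import *
st=read_state()
f=lambda u,v:(240+u/2.5-.3,150+v/2.5-.3)
print("bore top",plane("wrist",f(198,59),.045,st),"rim outer top",plane("wrist",f(198,9),.045,st))
zf=st["ee_pos"][2]-.0605
print("foot bottom edge",plane("wrist",f(200,77),zf,st),"foot top edge",plane("wrist",f(200,89),zf+.016,st))
print("rim L/R",plane("wrist",f(46,135),.045,st),plane("wrist",f(350,135),.045,st))
print("foot L/R",plane("wrist",f(101,170),zf+.016,st),plane("wrist",f(300,170),zf+.016,st))
E
```

```text
bore top [ 0.5679614  -0.17726667  0.045     ] rim outer top [ 0.56790274 -0.16194873  0.045     ]
foot bottom edge [ 0.5685809  -0.18117228  0.05236771] foot top edge [ 0.56857093 -0.18086951  0.06836771]
rim L/R [ 0.52007722 -0.20162137  0.045     ] [ 0.61598469 -0.20121921  0.045     ]
foot L/R [ 0.54040742 -0.20471526  0.06836771] [ 0.59723385 -0.20448103  0.06836771]
```

arm_command(
  targets=[
    [255, 3, 0, 0, 0, 0, 0],
    [255, 6, 0, 0, 0, 0, 0],
    [255, 9, 0, 0, 0, 0, 0],
    [255, 12, 0, 0, 0, 0, 0],
    [255, 12, 0, 0, 0, 0, 0],
  ],
)

```text
time: 11.15
ee_pos: [0.5677, -0.2089, 0.0999]
eef_rot: [-0.001, 0.707, 0.001, 0.707]
ft_force: [-0.3, -0.6, -2.9]
width: 0.0312
```

```bash
cat > f.py <<'E'
from h import *
import sys
n=int(sys.argv[1]) if len(sys.argv)>1 else 5
L=[]
for i in range(n):
    camera("scene"); s=read_state(); L.append(np.r_[s["ft_force"],s["torque"],s["ee_pos"]*1000])
L=np.array(L);print("fz",L[:,2].round(1));print("meanF",L[:,:3].mean(0).round(2),"T",L[:,3:6].mean(0).round(3),"pos",L[-1,6:].round(2),"t",s["time"],"w",s["width"])
Rm=R.from_quat(s["eef_rot"]).as_matrix();print("x",Rm[:,0].round(4),"zf",L[-1,8]-60.5)
E
python3 f.py 8
```

```text
fz [-2.7 -2.4 -3.  -3.7 -3.6 -3.2 -3.6 -2.8]
meanF [-0.18 -0.09 -3.13] T [-0.119  0.027 -0.01 ] pos [ 568.13 -208.97  100.59] t 11.55 w 0.03126559853322077
x [ 2.e-04  1.e-04 -1.e+00] zf 40.085062607369466
```

arm_command(
  targets=[
    [255, 1, 0, 0, 0, 0, 0],
    [255, 2, 0, 0, 0, 0, 0],
    [255, 3, 0, 0, 0, 0, 0],
    [255, 4, 0, 0, 0, 0, 0],
  ],
)

```text
time: 11.95
ee_pos: [0.5681, -0.209, 0.0964]
eef_rot: [-0.001, 0.707, 0.001, 0.707]
ft_force: [-1.1, 0.5, -3.5]
width: 0.0313
```

arm_command(
  targets=[
    [255, 0.7, 0, 0, 0, 0, 0],
    [255, 1.4, 0, 0, 0, 0, 0],
    [255, 2, 0, 0, 0, 0, 0],
  ],
)

```text
time: 12.25
ee_pos: [0.5681, -0.209, 0.0946]
eef_rot: [-0.001, 0.707, 0.001, 0.707]
ft_force: [-0.6, -0.3, -1.1]
width: 0.0312
```

```bash
python3 f.py 4
```

```text
fz [-0.2 -1.5 -1.2 -0.8]
meanF [-0.62 -0.27 -0.9 ] T [0.006 0.184 0.003] pos [ 568.08 -208.95   94.54] t 12.45 w 0.030850099381953423
x [ 0.e+00  1.e-04 -1.e+00] zf 34.04297073891016
```

arm_command(
  targets=[
    [255, 0.5, 0, 0, 0, 0, 0],
    [255, 1.0, 0, 0, 0, 0, 0],
    [255, 1.5, 0, 0, 0, 0, 0],
    [255, 1.5, 0, 0, 0, 0, 0],
  ],
)

```text
time: 12.85
ee_pos: [0.5682, -0.209, 0.0932]
eef_rot: [-0.001, 0.707, 0.001, 0.707]
ft_force: [-1.2, 0.0, 1.4]
width: 0.0314
```

```bash
python3 f.py 2
```

```text
fz [2.6 2.8]
meanF [-1.73  0.76  2.68] T [0.107 0.449 0.046] pos [ 568.12 -209.01   93.16] t 12.95 w 0.03152442957368826
x [ 2.e-04  0.e+00 -1.e+00] zf 32.65508381245559
```

arm_command(
  targets=[
    [255, 0.5, 0, 0, 0, 0, 0],
    [255, 1.0, 0, 0, 0, 0, 0],
    [255, 1.5, 0, 0, 0, 0, 0],
    [255, 1.5, 0, 0, 0, 0, 0],
  ],
)

```text
time: 13.35
ee_pos: [0.5681, -0.209, 0.0915]
eef_rot: [-0.001, 0.707, 0.001, 0.707]
ft_force: [-0.2, 0.9, 2.1]
width: 0.031
```

```bash
python3 f.py 2
```

```text
fz [2.4 0.9]
meanF [-0.84 -0.01  1.7 ] T [-0.002  0.263  0.029] pos [ 568.11 -208.97   91.44] t 13.45 w 0.031034846471261583
x [ 1.e-04 -0.e+00 -1.e+00] zf 30.943505950933968
```

arm_command(
  targets=[
    [255, 0.5, 0, 0, 0, 0, 0],
    [255, 1.0, 0, 0, 0, 0, 0],
    [255, 1.5, 0, 0, 0, 0, 0],
    [255, 2, 0, 0, 0, 0, 0],
    [255, 2, 0, 0, 0, 0, 0],
  ],
)

```text
time: 13.95
ee_pos: [0.5681, -0.209, 0.0895]
eef_rot: [-0.001, 0.707, 0.001, 0.707]
ft_force: [-0.9, -0.2, 2.6]
width: 0.031
```

```bash
python3 f.py 2
```

```text
fz [2.  1.5]
meanF [0.04 0.43 1.74] T [-0.062  0.182  0.009] pos [ 568.12 -209.01   89.47] t 14.05 w 0.031058402225621652
x [ 1.e-04 -0.e+00 -1.e+00] zf 28.969898950610713
```

arm_command(
  targets=[
    [255, 0.5, 0, 0, 0, 0, 0],
    [255, 1.0, 0, 0, 0, 0, 0],
    [255, 1.5, 0, 0, 0, 0, 0],
    [255, 2, 0, 0, 0, 0, 0],
    [255, 2, 0, 0, 0, 0, 0],
  ],
)

```text
time: 14.55
ee_pos: [0.5681, -0.209, 0.0874]
eef_rot: [-0.001, 0.707, 0.001, 0.707]
ft_force: [-0.3, 0.6, 2.9]
width: 0.0308
```

```bash
python3 f.py 2
```

```text
fz [2.5 2.5]
meanF [ 0.1  -0.34  2.54] T [-0.019  0.13   0.03 ] pos [ 568.1  -208.97   87.45] t 14.65 w 0.031386585140087644
x [ 1.e-04  0.e+00 -1.e+00] zf 26.95181004673455
```

arm_command(
  targets=[
    [255, 0.5, 0, 0, 0, 0, 0],
    [255, 1.0, 0, 0, 0, 0, 0],
    [255, 1.5, 0, 0, 0, 0, 0],
    [255, 2, 0, 0, 0, 0, 0],
  ],
)

```text
time: 15.05
ee_pos: [0.5681, -0.209, 0.0855]
eef_rot: [-0.001, 0.707, 0.001, 0.707]
ft_force: [-0.2, -0.2, 3.5]
width: 0.0312
```

arm_command(
  targets=[
    [255, 0.3, 0, 0, 0, 0, 0],
    [255, 0.6, 0, 0, 0, 0, 0],
    [255, 0.6, 0, 0, 0, 0, 0],
  ],
)

```text
time: 15.35
ee_pos: [0.5681, -0.209, 0.0849]
eef_rot: [-0.001, 0.707, 0.001, 0.707]
ft_force: [-0.1, -0.3, 3.7]
width: 0.031
```

```bash
python3 f.py 3
```

```text
fz [3.4 2.6 3.6]
meanF [-0.44  0.2   3.2 ] T [-0.08   0.106  0.039] pos [ 568.08 -208.97   84.88] t 15.5 w 0.031176154217689735
x [ 1.e-04  1.e-04 -1.e+00] zf 24.37537103411657
```

arm_command(
  targets=[
    [255, 0.3, 0, 0, 0, 0, 0],
    [255, 0.6, 0, 0, 0, 0, 0],
    [255, 0.9, 0, 0, 0, 0, 0],
    [255, 0.9, 0, 0, 0, 0, 0],
  ],
)

```text
time: 15.9
ee_pos: [0.5681, -0.209, 0.084]
eef_rot: [-0.001, 0.707, 0.001, 0.707]
ft_force: [0.2, -0.3, 4.9]
width: 0.0313
```

arm_command(
  targets=[
    [255, 0.3, 0, 0, 0, 0, 0],
    [255, 0.6, 0, 0, 0, 0, 0],
    [255, 0.6, 0, 0, 0, 0, 0],
  ],
)

```text
time: 16.2
ee_pos: [0.5681, -0.209, 0.0834]
eef_rot: [-0.001, 0.707, 0.001, 0.707]
ft_force: [-0.2, 0.3, 3.4]
width: 0.031
```

arm_command(
  targets=[
    [255, 0.3, 0, 0, 0, 0, 0],
    [255, 0.6, 0, 0, 0, 0, 0],
    [255, 0.6, 0, 0, 0, 0, 0],
  ],
)

```text
time: 16.5
ee_pos: [0.5681, -0.209, 0.0828]
eef_rot: [-0.001, 0.707, 0.001, 0.707]
ft_force: [0.1, -0.6, 3.1]
width: 0.0313
```

```bash
python3 f.py 2
```

```text
fz [2.9 3. ]
meanF [ 0.01 -0.58  2.96] T [-0.041  0.068 -0.018] pos [ 568.11 -208.99   82.79] t 16.6 w 0.031165045139906165
x [ 1.e-04  0.e+00 -1.e+00] zf 22.29255468739774
```

arm_command(
  targets=[
    [255, 0.25, 0, 0, 0, 0, 0],
    [255, 0.5, 0, 0, 0, 0, 0],
    [255, 0.5, 0, 0, 0, 0, 0],
  ],
)

```text
time: 16.9
ee_pos: [0.5681, -0.209, 0.0823]
eef_rot: [-0.001, 0.707, 0.001, 0.707]
ft_force: [-0.3, -0.0, 3.9]
width: 0.0311
```

arm_command(
  targets=[
    [255, 0.25, 0, 0, 0, 0, 0],
    [255, 0.5, 0, 0, 0, 0, 0],
    [255, 0.5, 0, 0, 0, 0, 0],
  ],
)

```text
time: 17.2
ee_pos: [0.5681, -0.209, 0.0818]
eef_rot: [-0.001, 0.707, 0.001, 0.707]
ft_force: [0.6, 0.7, 3.5]
width: 0.0311
```

arm_command(
  targets=[
    [255, 0.25, 0, 0, 0, 0, 0],
    [255, 0.5, 0, 0, 0, 0, 0],
    [255, 0.5, 0, 0, 0, 0, 0],
  ],
)

```text
time: 17.5
ee_pos: [0.5681, -0.209, 0.0814]
eef_rot: [-0.001, 0.707, 0.001, 0.707]
ft_force: [-1.8, 0.3, 6.0]
width: 0.0312
```

```bash
python3 f.py 2
```

```text
fz [5.2 6.1]
meanF [-1.4   0.53  5.64] T [-0.049  0.171 -0.004] pos [ 568.13 -208.96   81.47] t 17.6 w 0.031148872355794745
x [ 2.e-04  1.e-04 -1.e+00] zf 20.965010822417227
```

arm_command(
  targets=[
    [255, 0.2, 0, 0, 0, 0, 0],
    [255, 0.2, 0, 0, 0, 0, 0],
  ],
)

```text
time: 17.8
ee_pos: [0.5681, -0.209, 0.0814]
eef_rot: [-0.001, 0.707, 0.001, 0.707]
ft_force: [-1.0, 0.0, 7.1]
width: 0.0309
```

```bash
python3 f.py 2
```

```text
fz [7.4 7.8]
meanF [-0.95  0.43  7.59] T [0.058 0.349 0.02 ] pos [ 568.13 -209.05   81.42] t 17.9 w 0.030914863592479316
x [ 2.e-04  1.e-04 -1.e+00] zf 20.917165163266816
```

arm_command(
  targets=[
    [255, 0.2, 0, 0, 0, 0, 0],
    [255, 0.2, 0, 0, 0, 0, 0],
  ],
)

```text
time: 18.1
ee_pos: [0.5682, -0.209, 0.0814]
eef_rot: [-0.001, 0.707, 0.001, 0.707]
ft_force: [-1.6, 0.7, 9.4]
width: 0.0312
```

```bash
python3 f.py 2
```

```text
fz [8.6 8.5]
meanF [-1.78  0.51  8.57] T [0.147 0.544 0.038] pos [ 568.12 -209.07   81.37] t 18.2 w 0.031252602753169
x [ 3.e-04  2.e-04 -1.e+00] zf 20.869539460982125
```

arm_command(
  targets=[
    [255, 0.2, 0, 0, 0, 0, 0],
    [255, 0.4, 0, 0, 0, 0, 0],
    [255, 0.4, 0, 0, 0, 0, 0],
  ],
)

```text
time: 18.5
ee_pos: [0.5682, -0.2091, 0.0813]
eef_rot: [-0.001, 0.707, 0.001, 0.707]
ft_force: [-3.5, 1.1, 12.4]
width: 0.0314
```

```bash
python3 f.py 3; python3 - <<'E'
from h import *
im=camera("wrist");s=camera("scene")
c=np.hstack([cv2.resize(im[150:310,240:400,::-1],None,fx=2.5,fy=2.5,interpolation=cv2.INTER_CUBIC),np.clip(cv2.resize(s[125:205,220:300,::-1],None,fx=5,fy=5,interpolation=cv2.INTER_CUBIC)*1.7,0,255).astype(np.uint8)])
cv2.imwrite("pics/w9.png",c)
E
```

```text
fz [12.2 12.2 11.4]
meanF [-2.88  1.1  11.94] T [0.261 0.841 0.005] pos [ 568.2  -209.09   81.32] t 18.65 w 0.031188618774963678
x [ 5.e-04  3.e-04 -1.e+00] zf 20.81711071044623
```

View pics/w9.png

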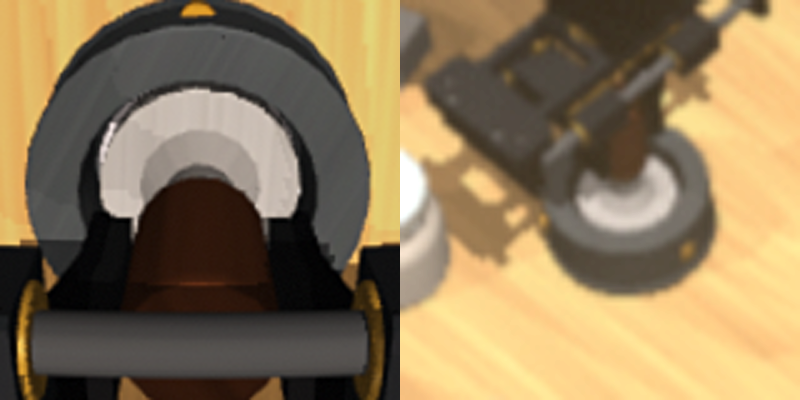

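arm_command(
  targets=[
    [255, 0.12, 0, 0, 0, 0, 0],
    [255, 0.12, 0, 0, 0, 0, 0],
    [255, 0.12, 0, 0, 0, 0, 0],
  ],
)

```text
time: 19.05
ee_pos: [0.5682, -0.2091, 0.0813]
eef_rot: [-0.001, 0.707, 0.001, 0.707]
ft_force: [-3.2, 1.3, 13.1]
width: 0.0318
```

```bash
python3 f.py 6; python3 - <<'E'
from h import *
a=cv2.imread("pics/w8.png");b=cv2.imread("pics/w9.png")
c=np.hstack([cv2.resize(x[60:220,80:320],None,fx=1.65,fy=3) for x in(a,b)])
cv2.imwrite("pics/cmp.png",c)
E
```

```text
fz [13.  13.2 13.9 14.2 13.5 13.9]
meanF [-3.29  1.19 13.6 ] T [0.279 0.945 0.014] pos [ 568.24 -209.1    81.32] t 19.35 w 0.03101628938898521
x [ 6.e-04  3.e-04 -1.e+00] zf 20.816017307604014
```

View pics/cmp.png

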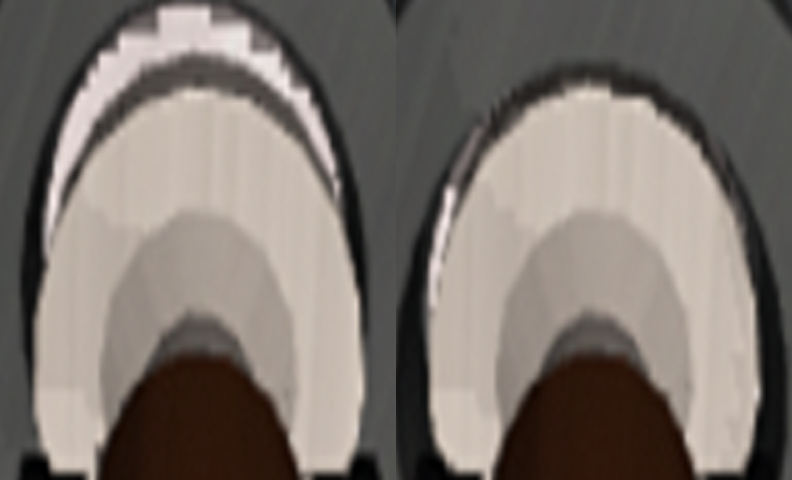

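arm_command(
  targets=[
    [255, 0, 0, 0, 0, 0, 0],
    [255, 0, 0, 0, 0, 0, 0],
    [255, 0, 0, 0, 0, 0, 0],
    [255, 0, 0, 0, 0, 0, 0],
  ],
)

```text
time: 19.75
ee_pos: [0.5682, -0.2091, 0.0813]
eef_rot: [-0.001, 0.707, 0.001, 0.707]
ft_force: [-3.0, 1.0, 13.2]
width: 0.0312
```

```bash
python3 f.py 10
```

```text
fz [13.2 13.8 13.1 13.2 12.7 12.9 12.7 12.5 13.1 12.9]
meanF [-3.4   1.18 13.01] T [0.253 0.939 0.025] pos [ 568.23 -209.1    81.29] t 20.25 w 0.03077367725282264
x [ 6.e-04  3.e-04 -1.e+00] zf 20.794722929278137
```

arm_command(
  targets=[
    [255, 0, 0, 0, 0, 0, 0],
    [255, 0, 0, 0, 0, 0, 0],
    [255, 0, 0, 0, 0, 0, 0],
    [255, 0, 0, 0, 0, 0, 0],
    [255, 0, 0, 0, 0, 0, 0],
    [255, 0, 0, 0, 0, 0, 0],
  ],
)

```text
time: 20.85
ee_pos: [0.5682, -0.2091, 0.0813]
eef_rot: [-0.001, 0.707, 0.001, 0.707]
ft_force: [-2.8, 1.2, 13.6]
width: 0.031
```

arm_command(
  targets=[
    [255, -0.5, 0, 0, 0, 0, 0],
    [255, -1, 0, 0, 0, 0, 0],
    [255, -1.5, 0, 0, 0, 0, 0],
    [255, -2.5, 0, 0, 0, 0, 0],
    [255, -4, 0, 0, 0, 0, 0],
    [255, -8, 0, 0, 0, 0, 0],
    [255, -14, 0, 0, 0, 0, 0],
    [255, -22, 0, 0, 0, 0, 0],
    [255, -32, 0, 0, 0, 0, 0],
    [255, -44, 0, 0, 0, 0, 0],
  ],
)

```text
time: 21.85
ee_pos: [0.568, -0.2089, 0.1254]
eef_rot: [-0.001, 0.707, 0.001, 0.707]
ft_force: [0.3, -0.6, -1.5]
width: 0.0309
```

arm_command(
  targets=[
    [255, -12, 0, 0, 0, 0, 0],
    [255, -22, 0, 0, 0, 0, 0],
    [255, -29, 0, 0, 0, 0, 0],
    [255, -29, 0, 0, 0, 0, 0],
    [255, -29, 0, 0, 0, 0, 0],
    [255, -29, 0, 0, 0, 0, 0],
  ],
)

```text
time: 22.45
ee_pos: [0.5677, -0.2088, 0.1528]
eef_rot: [-0.001, 0.707, 0.002, 0.707]
ft_force: [0.0, 0.0, -3.2]
width: 0.0311
```

```bash
python3 f.py 3; python3 - <<'E'
from h import *
im=camera("wrist");s=camera("scene");g=camera("top")
cv2.imwrite("pics/scene10.png",s[:,:,::-1])
c=np.hstack([cv2.resize(im[150:310,240:400,::-1],None,fx=2.5,fy=2.5,interpolation=cv2.INTER_CUBIC),np.clip(cv2.resize(s[115:195,220:300,::-1],None,fx=5,fy=5,interpolation=cv2.INTER_CUBIC)*1.7,0,255).astype(np.uint8)])
cv2.imwrite("pics/w10.png",c)
E
```

```text
fz [-2.9 -3.3 -2.8]
meanF [ 0.41  0.   -3.  ] T [-0.084  0.028 -0.025] pos [ 567.83 -208.9   152.91] t 22.6 w 0.03149806777586265
x [-8.e-04  1.e-04 -1.e+00] zf 92.41495497523056
```

View pics/w10.png

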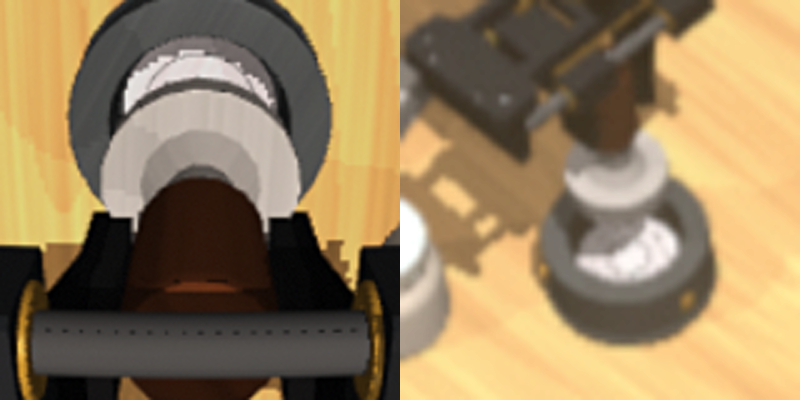

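```bash
python3 - <<'E'
from h import *
a=cv2.imread("pics/w5.png")[150:310,240:400]
a=cv2.resize(a,None,fx=2.5,fy=2.5,interpolation=cv2.INTER_CUBIC)
b=cv2.imread("pics/w9.png")[:,:400];d=cv2.imread("pics/w10.png")[:,:400]
c=np.hstack([cv2.resize(x[60:220,80:320],None,fx=1.1,fy=3) for x in(a,b,d)])
cv2.imwrite("pics/cmp2.png",c)
# neck/collar edge profile along column 200
for x in (a,b,d):
    g=cv2.cvtColor(x,cv2.COLOR_BGR2GRAY)[60:200,195:206].mean(1).round().astype(int); print(g[20:].tolist())
E
```

```text
[45, 48, 57, 67, 75, 78, 88, 94, 109, 146, 184, 212, 212, 201, 196, 195, 193, 192, 193, 193, 193, 193, 193, 193, 193, 193, 193, 193, 193, 193, 192, 193, 193, 192, 192, 192, 192, 193, 192, 192, 192, 193, 193, 193, 193, 193, 193, 193, 191, 186, 182, 175, 169, 165, 162, 163, 164, 164, 164, 164, 164, 164, 164, 163, 163, 163, 163, 163, 163, 163, 163, 163, 163, 163, 163, 163, 163, 163, 163, 164, 165, 161, 158, 149, 135, 122, 105, 94, 87, 83, 85, 88, 90, 92, 93, 93, 84, 70, 54, 39, 31, 25, 25, 27, 27, 28, 28, 28, 28, 28, 28, 28, 28, 28, 28, 28, 28, 28, 28, 28]
[70, 60, 50, 46, 46, 50, 68, 87, 113, 152, 185, 208, 207, 196, 192, 190, 189, 188, 189, 189, 189, 189, 189, 189, 189, 189, 189, 189, 189, 189, 189, 188, 188, 188, 188, 188, 189, 189, 189, 189, 188, 188, 189, 189, 190, 190, 189, 189, 186, 179, 173, 166, 162, 161, 159, 160, 160, 160, 161, 161, 160, 160, 160, 160, 160, 160, 160, 160, 159, 159, 159, 159, 160, 160, 160, 160, 160, 160, 160, 160, 161, 156, 149, 139, 124, 112, 99, 89, 85, 82, 84, 87, 89, 90, 85, 79, 67, 55, 43, 32, 28, 25, 24, 26, 26, 27, 27, 27, 27, 27, 27, 27, 27, 28, 28, 27, 27, 27, 27, 27]
[84, 75, 75, 80, 80, 77, 82, 87, 103, 139, 176, 203, 203, 193, 189, 187, 186, 186, 186, 186, 186, 186, 186, 186, 186, 186, 186, 185, 186, 185, 185, 185, 185, 186, 186, 186, 186, 185, 186, 186, 186, 186, 186, 186, 186, 187, 186, 185, 183, 177, 171, 165, 161, 159, 157, 157, 157, 157, 157, 158, 158, 158, 157, 157, 156, 157, 157, 157, 157, 157, 156, 156, 156, 156, 156, 156, 157, 157, 157, 158, 159, 156, 152, 144, 130, 117, 101, 90, 83, 79, 82, 85, 87, 87, 83, 77, 65, 53, 42, 32, 27, 24, 24, 25, 26, 26, 26, 26, 26, 26, 26, 26, 26, 26, 26, 26, 26, 27, 26, 27]
```

View pics/cmp2.png

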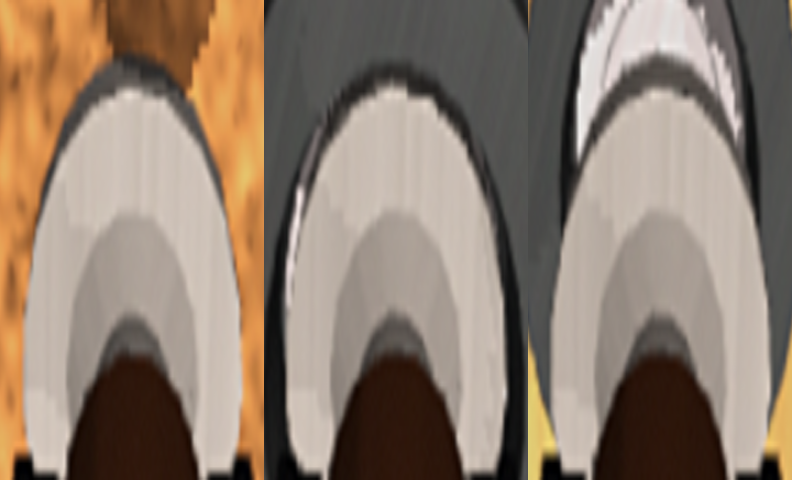

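arm_command(
  targets=[
    [255, 0, 12, -3, 0, 0, 0],
    [255, 0, 40, -10, 0, 0, 0],
    [255, 0, 80, -20, 0, 0, 0],
    [255, 0, 125, -32, 0, 0, 0],
    [255, 0, 170, -44, 0, 0, 0],
    [255, 0, 215, -56, 0, 0, 0],
    [255, 0, 260, -68, 0, 0, 0],
    [255, 0, 300, -78, 0, 0, 0],
    [255, 0, 328, -85, 0, 0, 0],
    [255, 0, 342, -89, 0, 0, 0],
  ],
)

```text
time: 23.75
ee_pos: [0.4761, 0.1365, 0.1535]
eef_rot: [-0.003, 0.707, 0.003, 0.707]
ft_force: [-0.1, -1.0, -3.5]
width: 0.0312
```

arm_command(
  targets=[
    [255, 0, 4, -1, 0, 0, 0],
    [255, 0, 4, -1, 0, 0, 0],
    [255, 0, 4, -1, 0, 0, 0],
    [255, 0, 4, -1, 0, 0, 0],
    [255, 0, 4, -1, 0, 0, 0],
    [255, 0, 4, -1, 0, 0, 0],
    [255, 0, 4, -1, 0, 0, 0],
    [255, 0, 4, -1, 0, 0, 0],
  ],
)

```text
time: 24.55
ee_pos: [0.4767, 0.1365, 0.1534]
eef_rot: [-0.001, 0.707, 0.001, 0.707]
ft_force: [0.7, 0.3, -3.1]
width: 0.031
```

```bash
python3 f.py 3; python3 - <<'E'
from h import *
g=camera("top");s=camera("scene")
c=np.hstack([cv2.resize(x[a:a+70,b:b+70,::-1],None,fx=5.7,fy=5.7,interpolation=cv2.INTER_CUBIC) for x,a,b in((g,170,375),(s,130,230))])
cv2.imwrite("pics/pot11.png",np.clip(c*1.8,0,255).astype(np.uint8))
E
```

```text
fz [-3.3 -2.1 -3.5]
meanF [-0.14 -0.21 -2.97] T [-0.071  0.04   0.   ] pos [476.7  136.67 153.41] t 24.7 w 0.031154230862793172
x [ 0.e+00  1.e-04 -1.e+00] zf 92.90518003941955
```

View pics/pot11.png

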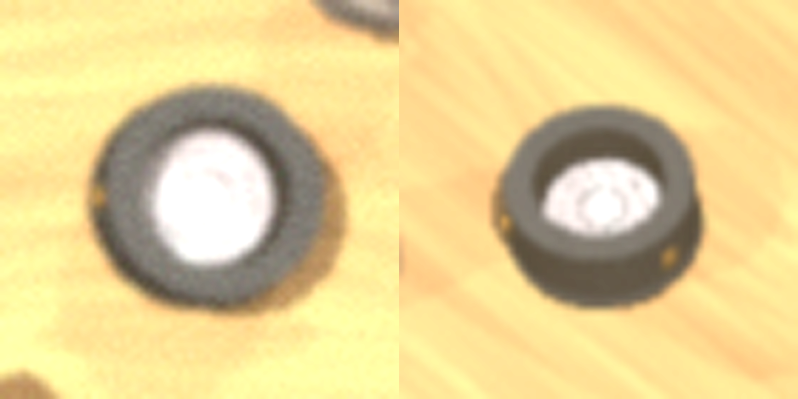

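arm_command(
  targets=[
    [255, 12, 0, 0, 0, 0, 0],
    [255, 26, 0, 0, 0, 0, 0],
    [255, 40, 0, 0, 0, 0, 0],
    [255, 54, 0, 0, 0, 0, 0],
    [255, 66, 0, 0, 0, 0, 0],
    [255, 76, 0, 0, 0, 0, 0],
    [255, 83, 0, 0, 0, 0, 0],
    [255, 86, 0, 0, 0, 0, 0],
    [255, 86, 0, 0, 0, 0, 0],
    [255, 86, 0, 0, 0, 0, 0],
  ],
)

```text
time: 25.8
ee_pos: [0.477, 0.1368, 0.0678]
eef_rot: [-0.001, 0.707, 0.002, 0.707]
ft_force: [-0.3, -0.5, -3.4]
width: 0.0313
```

arm_command(
  targets=[
    [255, 0.7, 0, 0, 0, 0, 0],
    [255, 1.4, 0, 0, 0, 0, 0],
    [255, 2.0, 0, 0, 0, 0, 0],
    [255, 2.4, 0, 0, 0, 0, 0],
    [255, 2.4, 0, 0, 0, 0, 0],
  ],
)

```text
time: 26.3
ee_pos: [0.4767, 0.1367, 0.065]
eef_rot: [-0.001, 0.707, 0.001, 0.707]
ft_force: [-0.5, -1.6, -3.0]
width: 0.0313
```

```bash
python3 f.py 3
```

```text
fz [-2.6 -4.4 -3.5]
meanF [-0.25 -0.18 -3.48] T [-0.105  0.056  0.013] pos [476.71 136.68  65.05] t 26.45 w 0.03134151506571321
x [ 0.e+00  1.e-04 -1.e+00] zf 4.5520161987714545
```

arm_command(
  targets=[
    [255, 0.3, 0, 0, 0, 0, 0],
    [255, 0.6, 0, 0, 0, 0, 0],
    [255, 0.6, 0, 0, 0, 0, 0],
  ],
)

```text
time: 26.75
ee_pos: [0.4768, 0.1367, 0.0645]
eef_rot: [-0.001, 0.707, 0.001, 0.707]
ft_force: [-0.2, -0.5, -1.7]
width: 0.0308
```

```bash
python3 f.py 3
```

```text
fz [-1.2 -0.6 -0.9]
meanF [-0.13 -0.32 -0.92] T [-0.147  0.165  0.007] pos [476.76 136.69  64.52] t 26.9 w 0.03149349609180426
x [ 1.e-04  1.e-04 -1.e+00] zf 4.0190821845133655
```

arm_command(
  targets=[
    [160, 0, 0, 0, 0, 0, 0],
    [155, 0, 0, 0, 0, 0, 0],
    [150, 0, 0, 0, 0, 0, 0],
    [140, 0, 0, 0, 0, 0, 0],
    [110, 0, 0, 0, 0, 0, 0],
    [60, 0, 0, 0, 0, 0, 0],
    [0, 0, 0, 0, 0, 0, 0],
    [0, 0, 0, 0, 0, 0, 0],
    [0, 0, 0, 0, 0, 0, 0],
    [0, 0, 0, 0, 0, 0, 0],
  ],
)

```text
time: 27.9
ee_pos: [0.4767, 0.1367, 0.0644]
eef_rot: [-0.001, 0.707, 0.001, 0.707]
ft_force: [0.3, -0.2, 0.1]
width: 0.0793
```

```bash
python3 f.py 2; python3 - <<'E'
from h import *
im=camera("wrist");cv2.imwrite("pics/w12.png",im[:,:,::-1])
E
```

```text
fz [-0.3 -0. ]
meanF [ 0.18 -0.44 -0.18] T [-0.07   0.056  0.008] pos [476.68 136.69  64.41] t 28.0 w 0.08384388596707008
x [ 0.e+00  1.e-04 -1.e+00] zf 3.9112612587448297
```

View pics/w12.png

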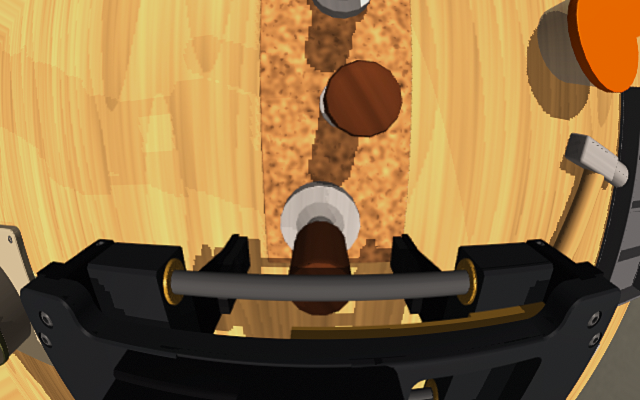

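Released and upright, with the foot at the same place (u ≈ 320, top edge v ≈ 183) as before the grasp. Rising straight up.

arm_command(
  targets=[
    [0, -6, 0, 0, 0, 0, 0],
    [0, -18, 0, 0, 0, 0, 0],
    [0, -35, 0, 0, 0, 0, 0],
    [0, -60, 0, 0, 0, 0, 0],
    [0, -90, 0, 0, 0, 0, 0],
    [0, -120, 0, 0, 0, 0, 0],
    [0, -150, 0, 0, 0, 0, 0],
    [0, -175, 0, 0, 0, 0, 0],
    [0, -188, 0, 0, 0, 0, 0],
    [0, -188, 0, 0, 0, 0, 0],
  ],
)

```text
time: 29.05
ee_pos: [0.4774, 0.1369, 0.2543]
eef_rot: [-0.001, 0.706, 0.002, 0.708]
ft_force: [-0.0, 0.5, 0.1]
width: 0.0869
```

```bash
python3 - <<'E'
from h import *
st=read_state();im=camera("wrist");print(st["ee_pos"],st["time"])
c=cv2.resize(im[140:215,280:380,::-1],None,fx=7,fy=7,interpolation=cv2.INTER_CUBIC);cv2.imwrite("pics/w13c.png",c)
cv2.imwrite("pics/w13.png",im[:,:,::-1])
E
```

```text
[0.47743457 0.13686635 0.25430673] 29.05
```

View pics/w13c.png

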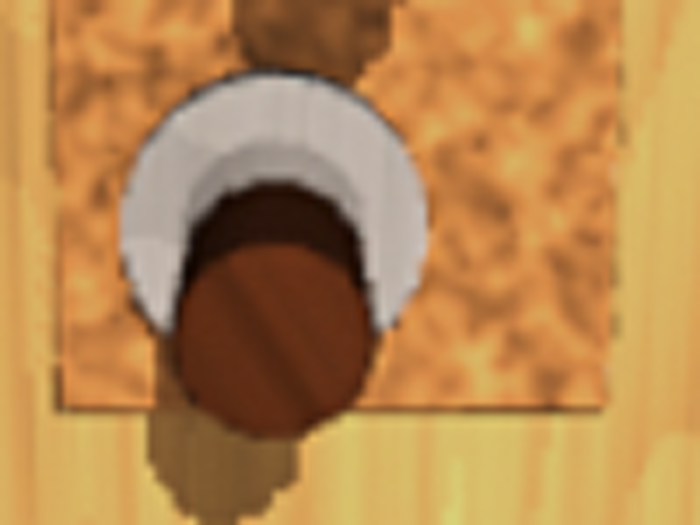

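arm_command(
  targets=[
    [0, 0, -40, 11, 0, 0, 0],
    [0, 0, -85, 23, 0, 0, 0],
    [0, 0, -130, 35, 0, 0, 0],
    [0, 0, -175, 47, 0, 0, 0],
    [0, 0, -220, 58, 0, 0, 0],
    [0, 0, -265, 70, 0, 0, 0],
    [0, 0, -305, 81, 0, 0, 0],
    [0, 0, -335, 89, 0, 0, 0],
    [0, 0, -345, 92, 0, 0, 0],
    [0, 0, -345, 92, 0, 0, 0],
  ],
)

```text
time: 30.1
ee_pos: [0.5692, -0.2093, 0.2508]
eef_rot: [-0.001, 0.708, 0.0, 0.706]
ft_force: [0.0, 1.1, 0.2]
width: 0.0873
```

arm_command(
  targets=[
    [0, 0, 0, 0, 0, 0, 0],
    [0, 0, 0, 0, 0, 0, 0],
    [0, 0, 0, 0, 0, 0, 0],
    [0, 0, 0, 0, 0, 0, 0],
    [0, 0, 0, 0, 0, 0, 0],
  ],
)

```text
time: 30.6
ee_pos: [0.5701, -0.2075, 0.2525]
eef_rot: [-0.002, 0.707, 0.002, 0.707]
ft_force: [-0.0, -0.8, -0.1]
width: 0.0868
```

```bash
python3 - <<'E'
from h import *
import pickle
st=read_state();im=camera("wrist");pickle.dump((st,im),open("w14.pkl","wb"))
print(st["ee_pos"],R.from_quat(st["eef_rot"]).as_matrix().round(4))
u,v=map(int,proj("wrist",(.568,-.209,.03),st));print(u,v)
c=cv2.resize(im[v-36:v+36,u-40:u+40,::-1],None,fx=8,fy=8,interpolation=cv2.INTER_CUBIC)
cv2.imwrite("pics/w14c.png",c)
E
```

```text
[ 0.57013459 -0.20745378  0.2525388 ] [[ 3.0e-04 -4.8e-03  1.0e+00]
 [ 4.0e-04  1.0e+00  4.8e-03]
 [-1.0e+00  3.0e-04  3.0e-04]]
317 174
```

View pics/w14c.png

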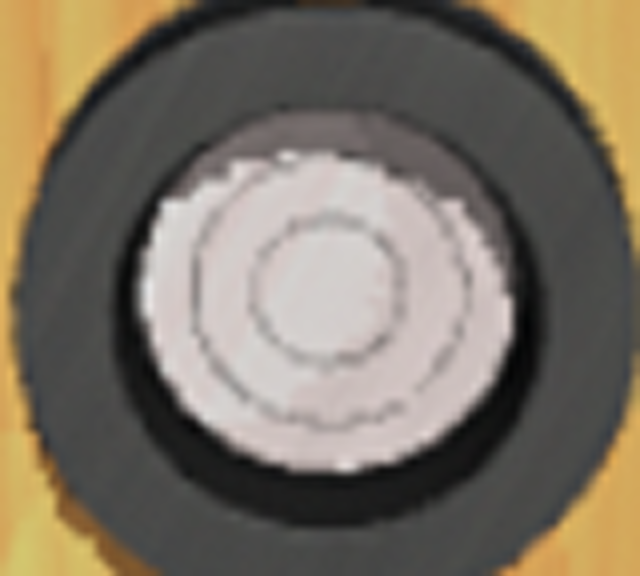

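```bash
python3 - <<'E'
from h import *
s=camera("scene")[:,:,::-1]; a=cv2.imread("pics/scene0.png")
cv2.imwrite("pics/end.png",s)
d=cv2.absdiff(a,s).max(2);print((d>60).sum())
cv2.imwrite("pics/diff.png",np.clip(d*2.,0,255).astype(np.uint8))
E
```

```text
8491
```

View pics/end.png

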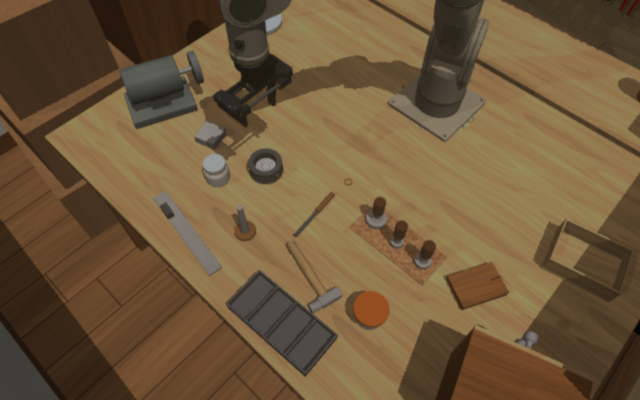

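View pics/diff.png

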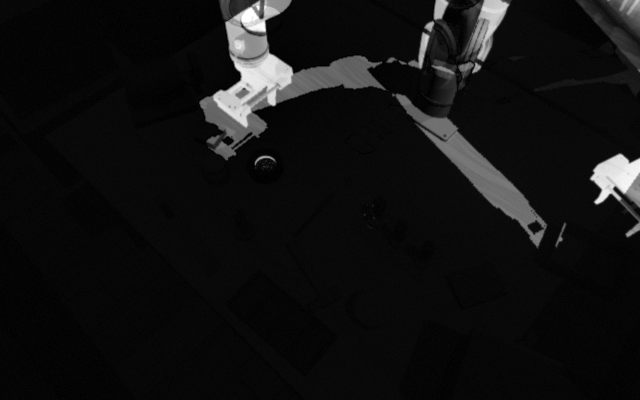

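The start and end pictures differ only at the arm, its shadow and the plate, with faint speckle at the broad pusher (375,210). All bystanders are where they were. Handing in.

```bash
python3 -c "
from bench import *
print(read_state()['time']);print(close_job())"
```

```text
30.7
the job is handed in; nothing more can be done
None
```

I pressed the sprung plate down to its stop with the broad pusher, stood the pusher back on the mat and handed the job in at 30.7 s.

- **Pressing:** the plate moved at about 5–6 N and stopped about 14 mm down. I held it there for roughly 2.3 s at about 15–17 N of vertical force.
- **Level:** the tool stayed within about 0.6 mrad of vertical. The foot sat in the same place in the wrist pictures before, during and after the press, so it did not slip or tilt in the grip. The last wrist view shows the plate still deep in the bore. That view cannot resolve small tilts, so I infer the plate is level from the square press rather than from measuring it.
- **Side force:** a sideways force of about 3.5 N built up during the hold, probably from the arm flexing slightly. Total force averaged about 17 N and stayed below the 20 N limit.
- **Pusher return:** it stands upright within about 1 mm of where it was.
- **Rest of the bench:** the start and end scene pictures differ only at the arm, its shadow and the plate, apart from faint speckle at the pusher. Nothing else moved.

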